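# Offer up the cover to the clamped gear housing

### The arm

A 7-joint arm with a two-finger parallel gripper is mounted at the origin on the work surface; the furniture and walls round the work are solid. World frame = base frame: x ahead of the robot, y to its left, z up, the work surface at z = 0. Lengths are in m, angles in rad, forces in N, time in s.
With the tool pointing down it reaches from about 0.375 to 0.925 m from the base axis. Payload 3.1 kg.
Tool frame: the origin (TCP) lies between the finger pads; the fingertips stand 17 mm ahead of it and the grasp point (between the pads) lies 2 mm behind it (arm.tips_ahead is the distance from the TCP to the fingertips, in m); z points along the fingers, y is the line along which they close (so a half turn about z gives the same grasp; the last joint's range is limited). The gripper opens to 85 mm and grips with 20 to 120 N. Pads are 22 mm wide; open, the fingers measure 114 mm over their backs; the gripper's body (76 mm by 85 mm) begins 54 mm behind the grasp point. The pads swing forward as they close: fully open they stand 13 mm farther back than shut.
Start: joints at [1.011, 0.383, 0.044, 1.598, -0.018, 1.161, -0.05], TCP at [0.29, -0.582, 0.248] pointing down, gripper open.
Joint ranges: [-2.61, 2.61], [-0.41, 2.15], [-1.48, 1.57], [0, 2.5], [-1.57, 4.71], [0.05, 1.97], [-2.85, 2.85]. Speed limits (rad/s): [2.79, 2.79, 3.14, 3.14, 3.14, 3.14, 3.14].

### API

Orientations are given as a rotation vector (axis times angle).
In Python, from bench import get_state, capture, calibration, ticket, arm gives the robot as it stands.
- The arm moves only by the tool move_arm, never from a script. Its argument "rows" is a list of rows, each a list of 2 entries, a list of its own where there are three numbers: the shift along the tool's x, y, z in m, then the turn, a rotation vector about the tool's x, y, z in rad. In form: [[[tx, ty, tz], [wx, wy, wz]], ...]. A call has 1 to 10 rows; each row is the pose to reach, as a shift and turn from the pose commanded when the call began, along the tool's axes at that moment; what a row does not reach only later rows make up. A row lasts 1/10 s, in which the tool goes at most 50 mm and 8.59 degrees, less where a joint would pass 70% of its speed; a pose out of reach is approached as far as the arm can. A call with a gripper value outside its range is refused whole. "jaw" is the gripper command: -1 is fully open, 1 is shut, values between are in proportion, set as the call begins (left out, the last holds). The fingers move at their own pace and stop on an object; the grip force is fixed at half the most. Time passes only in rows, so rows that repeat a pose let the fingers close. It gives the time, the measured TCP pose, the force, the opening and the grip force at its end, in the units of the state.
- get_state(): the state, without advancing time (a new reading comes with each control period).
- capture(name): name is "side" or "top" or "wrist"; returns the picture (400x640x3 uint8, blue, green, red); there is no depth.
- calibration(name): a dict with "mtx" (3x3 intrinsics, pixels), "position" and "attitude" of the camera in the world. Camera axes: x right, y down, z forward; pixel columns grow to the right and rows downward; lengths in m; the calibration is good to about 2 mm. A picture is of the moment at which its call begins: read the wrist's pose just before it. calibration takes no time and is no camera call; for the wrist camera it gives the pose at the moment of the call.
- ticket.sign_off(): hands the job in; it is judged then, once.
The state is a dict: "t": time; "joints": joint angles; "dq": joint speeds; "tau": joint torques, N m; "tcp_pos": TCP position; "eef_rot": TCP orientation; "ft_force": force on the tool from outside, world axes, zero at the start; "torque": the same for the moment, N m; "width": finger opening in m; "finger_force": force on a finger pad.
Only numpy, scipy, OpenCV 4.12 (cv2) and the standard library are available. Lean on these libraries where they do the work, as an engineer would, in place of code of your own. Each camera call takes 0.05 s, during which the arm holds its last target. There are 200 camera calls.

### The job

First swing the vise's lever by its black knob, clockwise seen from above, right round to its stop so that the jaw clamps the gear housing. Then pick up the steel cover plate by its orange boss and hold it level over the housing, hovering about 15 mm above its top face without letting the cover touch the housing, with the cover's four holes centred over the four threaded holes so that screws could be dropped in (either way round will do). Finish while still holding it there: do not set it down or let go; leave the other things on the table alone.

Things in the scene. Friction and masses are not known exactly. Their poses are not given: they have to be found in the camera images.
- vise: blue cam-action drill vise, bolted to the table, bed 100x270 mm, 25 mm high. Origin: on the table, under the jaws' space (bed from y = -160 to +110 mm); its y axis is the closing direction. The fixed jaw's steel face is at y = +55 mm; both jaws are 110 mm wide in x and reach 60 mm above the table. A lever on an upright pivot, at the -y end, drives the moving jaw.
- vise_jaw: the vise's moving jaw with its sprung steel face; 12 mm of travel along the vise's +y per radian of lever; the face stands at y = -43 mm in the vise frame when the lever is at 0 and gives way by a few mm, stiffness 7 N per mm, as it presses. Its frame equals the vise's at lever 0.
- vise_lever (a joint): angle of the vise's lever, rad: 0 = open, growing clockwise seen from above, end stop at 1.4. It starts nearly open (0 to 0.3), meets the housing at about 1.17 and grips it firmly from about 1.3 to the stop. It stays where it is left; about 4 N at the knob moves it, 7 N near the end.
- lever_pivot (a point): point on the lever's vertical pivot axis, 52 mm above the table
- lever_knob (a point): middle of the upright black round knob at the lever's end: 22 mm diameter, 46 mm high (from 60 to 106 mm above the table), this point 83 mm above the table and 95 mm from the pivot axis. The knob is fixed to the lever; a pinch may turn about it.
- housing: loose aluminium gear housing, 120x84x50 mm (x,y,z), 0.6 kg, standing between the vise jaws with several mm of play, 84 mm side along the closing direction; a 56x36 mm pocket and four threaded holes of 10 mm diameter in its top. Origin: centre of its underside, 25 mm above the table; top face at 75 mm. Closing the vise pushes it square against the fixed jaw.
- cover: loose steel cover plate, 120x84x6 mm (x,y,z), 0.35 kg, lying on the table, with four 16 mm through holes at its corners and an orange grip boss on its middle: 36 mm along x, 22 mm along y, from 6 to 40 mm above the underside. Origin: centre of the underside, z up. It fits either way round (half turn).
- housing_hole0 (a point): mouth of a threaded hole (10 mm) in the housing's top face, at (+46, +28) mm in x, y of the housing
- housing_hole1 (a point): mouth of a threaded hole (10 mm) in the housing's top face, at (-46, +28) mm in x, y of the housing
- housing_hole2 (a point): mouth of a threaded hole (10 mm) in the housing's top face, at (-46, -28) mm in x, y of the housing
- housing_hole3 (a point): mouth of a threaded hole (10 mm) in the housing's top face, at (+46, -28) mm in x, y of the housing
- cover_hole0 (a point): centre, at the underside, of a 16 mm hole of the cover, at (+46, +28) mm in x, y of the cover
- cover_hole1 (a point): centre, at the underside, of a 16 mm hole of the cover, at (-46, +28) mm in x, y of the cover
- cover_hole2 (a point): centre, at the underside, of a 16 mm hole of the cover, at (-46, -28) mm in x, y of the cover
- cover_hole3 (a point): centre, at the underside, of a 16 mm hole of the cover, at (+46, -28) mm in x, y of the cover
- tin: bystander: round metal tin with a red square on its lid, 70 mm diameter, 37 mm high
- gauge_ring: bystander: grey steel ring gauge, 60 mm diameter, 18 mm high
- setup_block: bystander: steel block with cross holes, 26x76x51 mm
- case: bystander: closed wooden case, 136x220x56 mm
- screw0: bystander: steel hex-head bolt, 54 mm long, lying down
- screw1: bystander: steel hex-head bolt, 54 mm long, lying down

How it is judged:
On the way, in this order (a step that is already met when the one before it is completed fails the run):
1. the lever is swung to its stop and the jaw clamps the housing, the cover still lying on the table (value of joint vise_lever above 1.28 rad and contact force between vise_jaw and housing above 7 N and height (world z) of cover below 0.01 m), for 0.2 s.
2. the cover is lifted off the table in the fingers (contact force between cover and the fingers above 1 N and height (world z) of cover above 0.05 m), for 0.2 s.
At the end, for the whole second after the job is handed in: Lever past 1.28 rad, jaw pressing the flat-standing housing with over 7 N; fingers hold the cover still and level (0.08 rad), underside 5 to 28 mm above the housing, touching neither housing nor vise, each hole within 3 mm horizontally of a threaded hole (either way round) (value of joint vise_lever above 1.28 rad and contact force between vise_jaw and housing above 7 N and contact force between cover and the fingers above 1 N and ((horizontal distance between cover_hole0 and housing_hole0 below 0.003 m and horizontal distance between cover_hole2 and housing_hole2 below 0.003 m) or (horizontal distance between cover_hole0 and housing_hole2 below 0.003 m and horizontal distance between cover_hole2 and housing_hole0 below 0.003 m)) and z of cover_hole0 in the frame of housing between 0.055 and 0.078 m and z of cover_hole2 in the frame of housing between 0.055 and 0.078 m and angle between cover's own z axis and vertical below 0.08 rad and angle between housing's own z axis and vertical below 0.05 rad and height (world z) of housing below 0.03 m and contact force between cover and housing below 0.1 N and contact force between cover and vise below 0.1 N and linear speed of cover below 0.02 m/s and angular speed of cover below 0.1 rad/s); the arm keeps its last pose, push and grip.
It fails at once if the cover touches the housing (contact force between cover and housing above 1 N).
It fails at once if a bystander is moved by more than 25 mm (distance of any of tin, gauge_ring, setup_block, case, screw0, screw1 from where it was at the start of the episode above 0.025 m).
It also fails if it takes over 58 s, if anything falls off the work surface, if the arm or the gripper's body presses on something with over 40 N, if the wrist force passes 120 N, or if a joint passes its speed limit or range.

## Working session

There is one attempt and no reset: what is moved stays moved. The work goes in short steps, Python scripts to look and compute and a tool call to move; the robot and the scene stay as the last step left them, time stands still between calls to the robot, and variables do not carry over. Pictures are saved under pics/ and viewed, at most 10 in all, crops included, and the job is handed in when it is done.

Besides the shell and the picture viewer there is one more tool, called after ">>>" as name([rows], argument=value, ...), one row to a line, values as JSON. move_arm: Moves the arm, as the interface text tells. Its arguments: {"type":"object","properties":{"rows":{"type":"array","items":{"type":"array"}},"jaw":{"type":"number"}},"required":["rows"]}

```bash
mkdir -p pics; ls; python3 - <<'E'
from bench import *
import cv2
for n in("top","side"):
    cv2.imwrite(f"pics/{n}0.png",capture(n)); c=calibration(n); print(n,c)
s=get_state(); print(s["t"],s["tcp_pos"],s["eef_rot"],s["width"])
E
```

```text
pics
top {'mtx': array([[519.29366212,   0.        , 322.93740612],
       [  0.        , 519.29366212, 201.2302519 ],
       [  0.        ,   0.        ,   1.        ]]), 'position': array([0.42753237, 0.0033252 , 1.45295814]), 'attitude': array([-2.14864327,  2.1823708 , -0.10538569])}
side {'mtx': array([[420.51243094,   0.        , 318.13811378],
       [  0.        , 420.51243094, 202.5830962 ],
       [  0.        ,   0.        ,   1.        ]]), 'position': array([0.06194825, 0.86284332, 1.01657541]), 'attitude': array([-0.70088354,  2.60332795, -1.13182621])}
0.1 [ 0.28924021 -0.58118472  0.24701148] [-3.05592998e+00 -7.18613610e-01  1.12786761e-03] 0.08495399992360074
```

View pics/top0.png

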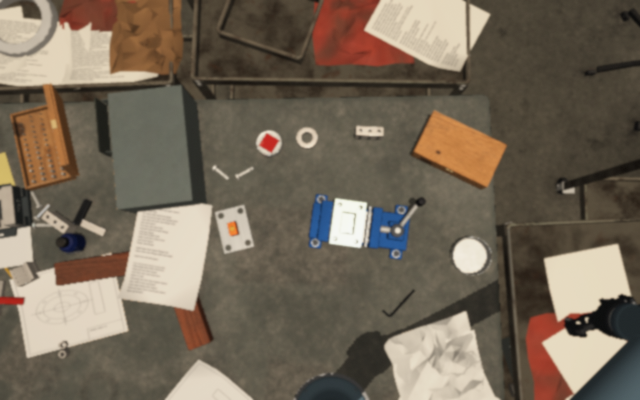

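View pics/side0.png

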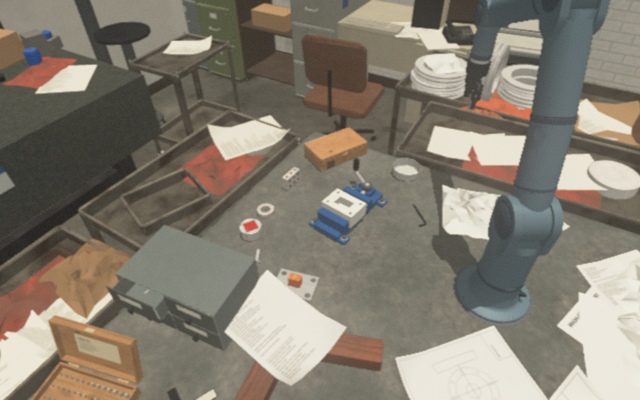

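The top view shows the housing at about (349,222), pivot (397,230), knob (419,202) and cover boss (233,229). The side view shows the same things around (345,205), with the boss at (295,280). I'll enlarge both.

```bash
python3 - <<'E'
import cv2,numpy as np
t=cv2.imread("pics/top0.png")[185:270,205:435]; s=cv2.imread("pics/side0.png")[150:300,265:395]
a=cv2.resize(t,None,fx=3.4,fy=3.4,interpolation=2); cv2.imwrite("pics/topc.png",a)
cv2.imwrite("pics/sidec.png",cv2.resize(s,None,fx=4,fy=4,interpolation=2))
E
```

```text
(no output)
```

View pics/topc.png

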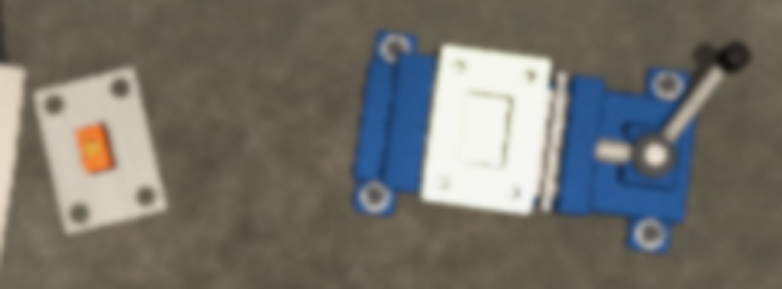

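View pics/sidec.png

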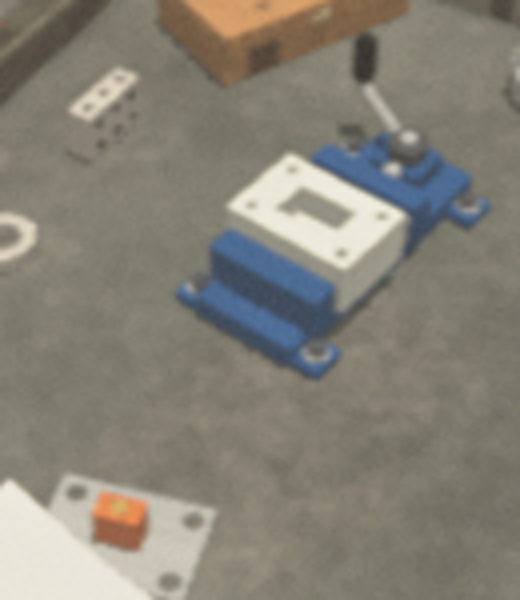

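Crop readings: in the top crop the knob is at (730,56), pivot (653,155), housing holes (460,65), (530,75), (444,183), (516,191), and boss (94,147). The side crop shows the knob middle at (364,58), pivot (408,143) and boss top (121,503). Next I'll triangulate.

```bash
cat > h.py <<'E'
import numpy as np,cv2
from scipy.spatial.transform import Rotation as R
from bench import *
def ray(c,p):
    d=R.from_rotvec(c["attitude"]).as_matrix()@np.linalg.inv(c["mtx"])@[p[0],p[1],1.]
    return np.array(c["position"]),d/np.linalg.norm(d)
def tri(*rs):
    A=sum(np.eye(3)-np.outer(d,d) for o,d in rs); b=sum((np.eye(3)-np.outer(d,d))@o for o,d in rs)
    x=np.linalg.solve(A,b); e=max(np.linalg.norm(np.cross(x-o,d)) for o,d in rs); return x,e
def atz(r,z): o,d=r; return o+d*(z-o[2])/d[2]
def totool(dw):  # world vector -> tool axes
    return R.from_rotvec(get_state()["eef_rot"]).inv().apply(dw)
E
python3 - <<'E'
from h import *
T=calibration("top");S=calibration("side")
t=lambda x,y:ray(T,(205+(x+.5)/3.4-.5,185+(y+.5)/3.4-.5)); s=lambda x,y:ray(S,(265+(x+.5)/4-.5,150+(y+.5)/4-.5))
np.set_printoptions(precision=4,suppress=True)
for n,a,b,z in [("knob",(730,56),(364,58),.083),("piv",(653,155),(408,143),.07),("h++",(460,65),(251,204),.075),("h-+",(444,183),(342,253),.075),("h+-",(530,75),(292,169),.075),("h--",(516,191),(383,215),.075),
 ("boss",(94,147),(121,503),.04),("c+-",(120,88),(76,493),.006),("c--",(145,196),(193,521),.006),("c-+",(80,213),(169,581),.006),("c++",(55,104),None,.006),("paper",(22,65),(8,482),0)]:
    print(n,tri(t(*a),s(*b)) if b else "",atz(t(*a),z))
print(tri(ray(T,(200,310)),ray(S,(345,326))))
print(R.from_rotvec(get_state()["eef_rot"]).as_matrix())
for k in ("position","attitude"): print(calibration("wrist")[k])
E
```

```text
knob (array([ 0.5648, -0.2456,  0.0818]), np.float64(0.001144569991873154)) [ 0.5657 -0.2449  0.083 ]
piv (array([ 0.4902, -0.1866,  0.0561]), np.float64(0.0006750299658935045)) [ 0.4902 -0.1845  0.07  ]
h++ (array([ 0.5627, -0.0351,  0.0712]), np.float64(0.000566062672710656)) [ 0.5628 -0.0347  0.075 ]
h-+ (array([ 0.4704, -0.0208,  0.0712]), np.float64(0.0004160429489364751)) [ 0.4707 -0.0206  0.075 ]
h+- (array([ 0.5538, -0.0899,  0.0719]), np.float64(0.0006480413293830007)) [ 0.5541 -0.0894  0.075 ]
h-- (array([ 0.4625, -0.0772,  0.0712]), np.float64(0.0013140209763066514)) [ 0.4636 -0.0765  0.075 ]
boss (array([0.5044, 0.2584, 0.0397]), np.float64(0.0006376678128877955)) [0.5049 0.2587 0.04  ]
c+- (array([0.5552, 0.2441, 0.0021]), np.float64(0.00014520757453120934)) [0.555  0.2435 0.006 ]
c-- (array([0.4656, 0.2231, 0.0032]), np.float64(0.0005070716537396307)) [0.466 0.223 0.006]
c-+ (array([0.453 , 0.2767, 0.003 ]), np.float64(1.5699170945559344e-05)) [0.453  0.2761 0.006 ]
c++  [0.5427 0.297  0.006 ]
paper (array([0.5662, 0.3073, 0.0789]), np.float64(0.0018948308192219443)) [0.5759 0.3258 0.    ]
(array([0.2928, 0.3412, 0.0632]), np.float64(0.004931886802215018))
[[ 0.8952  0.4457 -0.0012]
 [ 0.4457 -0.8952  0.0021]
 [-0.0002 -0.0024 -1.    ]]
[ 0.3526 -0.5495  0.3732]
[ 2.4659 -1.5259 -0.2156]
```

```bash
cat >> h.py <<'E'
def pose(p,yaw):  # tool down, tool y axis at world angle yaw (deg)
    a=np.radians(yaw); y=np.array([np.cos(a),np.sin(a),0]); z=np.array([0,0,-1.])
    return np.array(p),np.column_stack([np.cross(y,z),y,z])
def rel(p,yaw,base=None):  # base: (pos,yaw) commanded; default measured
    s=get_state(); P0,R0=(np.array(s["tcp_pos"]),R.from_rotvec(s["eef_rot"]).as_matrix()) if base is None else pose(*base)
    P,M=pose(p,yaw)
    print((R0.T@(P-P0)).round(4).tolist(),R.from_matrix(R0.T@M).as_rotvec().round(3).tolist())
E
python3 - <<'E'
from h import *
rel((.565,-.245,.2),20)
rel((.565,-.245,.2),52,((.565,-.245,.2),20))
# arc relative to base tool pose at lever angle -38, yaw 52
c=np.array([.490,-.1865]);r=.0955
for k in range(0,91,10):
    th=np.radians(-38-k); p=c+r*np.array([np.cos(th),np.sin(th)])
    print(k,end=" "); rel((*p,.085),52-k,((.565,-.245,.085),52))
E
```

```text
[0.3967, -0.1779, 0.0474] [-0.002, -0.002, -1.458]
[0.0, 0.0, 0.0] [0.0, 0.0, -0.559]
0 [-0.0004, -0.0001, 0.0] [0.0, 0.0, 0.0]
10 [0.0011, -0.0167, 0.0] [0.0, 0.0, 0.175]
20 [0.0054, -0.0327, 0.0] [0.0, 0.0, 0.349]
30 [0.0124, -0.0478, 0.0] [0.0, 0.0, 0.524]
40 [0.022, -0.0615, 0.0] [0.0, 0.0, 0.698]
50 [0.0337, -0.0732, 0.0] [0.0, 0.0, 0.873]
60 [0.0474, -0.0828, 0.0] [0.0, 0.0, 1.047]
70 [0.0625, -0.0898, 0.0] [0.0, 0.0, 1.222]
80 [0.0785, -0.0941, 0.0] [0.0, 0.0, 1.396]
90 [0.0951, -0.0956, 0.0] [0.0, 0.0, 1.571]
```

>>> move_arm([
  [[0.397,-0.178,0.047],[-0.002,-0.002,-1.458]],
  [[0.397,-0.178,0.047],[-0.002,-0.002,-1.458]],
  [[0.397,-0.178,0.047],[-0.002,-0.002,-1.458]],
  [[0.397,-0.178,0.047],[-0.002,-0.002,-1.458]],
  [[0.397,-0.178,0.047],[-0.002,-0.002,-1.458]],
  [[0.397,-0.178,0.047],[-0.002,-0.002,-1.458]],
  [[0.397,-0.178,0.047],[-0.002,-0.002,-1.458]],
  [[0.397,-0.178,0.047],[-0.002,-0.002,-1.458]],
  [[0.397,-0.178,0.047],[-0.002,-0.002,-1.458]],
  [[0.397,-0.178,0.047],[-0.002,-0.002,-1.458]],
], jaw=0.0)

```text
t: 1.1
tcp_pos: [0.5697, -0.2359, 0.2004]
eef_rot: [1.779, 2.589, 0.007]
ft_force: [0.2, 1.4, 0.1]
width: 0.0427
finger_force: 0.0
```

>>> move_arm([
  [[0,0,0],[0,0,-0.15]],
  [[0,0,0],[0,0,-0.3]],
  [[0,0,0],[0,0,-0.45]],
  [[0,0,0],[0,0,-0.559]],
  [[0,0,0],[0,0,-0.559]],
  [[0,0,0],[0,0,-0.559]],
])

```text
t: 1.7
tcp_pos: [0.5653, -0.2457, 0.2008]
eef_rot: [1.026, 2.969, -0.003]
ft_force: [-0.5, -0.1, -0.5]
width: 0.0427
finger_force: 0.0
```

```bash
python3 - <<'E'
from h import *
s=get_state(); c=calibration("wrist"); cv2.imwrite("pics/w1.png",capture("wrist"))
print(s["t"],s["tcp_pos"],s["joints"],s["width"],s["ft_force"])
print(R.from_rotvec(s["eef_rot"]).as_matrix().round(3)); rel((.565,-.245,.085),52)
P=R.from_rotvec(c["attitude"]).inv()
for p in [(.565,-.245,.106),(.565,-.245,.06)]:
    q=c["mtx"]@P.apply(np.array(p)-c["position"]); print(q[:2]/q[2])
E
```

```text
1.7 [ 0.56531256 -0.24565654  0.20079678] [ 0.72171463  0.40815176 -0.4727592   1.70715023  0.20895176  1.07547328
  1.08802142] 0.042678761958312474 [-0.46286784 -0.07136681 -0.49795329]
[[-0.787  0.617  0.   ]
 [ 0.617  0.787 -0.002]
 [-0.001 -0.001 -1.   ]]
[0.0009, 0.0004, 0.1159] [-0.001, 0.002, -0.002]
[315.66333466 208.96827057]
[315.96719956 192.48326394]
```

View pics/w1.png

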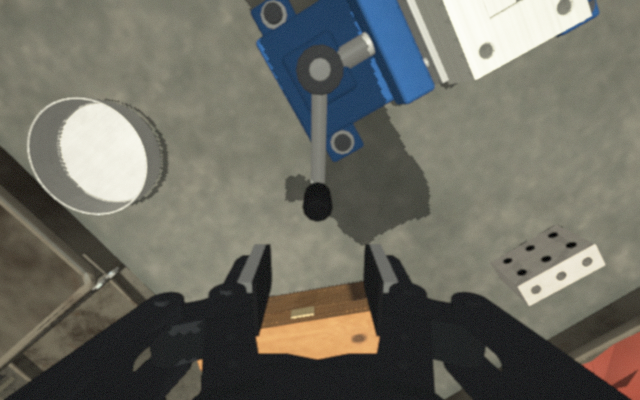

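The wrist view shows the knob at (317,204) against a predicted (316,205), and the lever is square to the fingers. I'll descend and swing.

>>> move_arm([
  [[0,0,0.04],[0,0,0]],
  [[0,0,0.075],[0,0,0]],
  [[0,0,0.1],[0,0,0]],
  [[0.001,0,0.115],[0,0,0]],
  [[0.001,0,0.115],[0,0,0]],
])

```text
t: 2.25
tcp_pos: [0.563, -0.2445, 0.0837]
eef_rot: [-1.022, -2.967, 0.002]
ft_force: [-0.1, -0.9, 0.4]
width: 0.0429
finger_force: 0.0
```

>>> move_arm([
  [[0,-0.008,0],[0,0,0.087]],
  [[0.001,-0.017,0],[0,0,0.175]],
  [[0.003,-0.025,0],[0,0,0.262]],
  [[0.005,-0.033,0],[0,0,0.349]],
  [[0.009,-0.04,0],[0,0,0.436]],
  [[0.012,-0.048,0],[0,0,0.524]],
  [[0.017,-0.055,0],[0,0,0.611]],
  [[0.022,-0.0615,0],[0,0,0.698]],
  [[0.022,-0.0615,0],[0,0,0.698]],
])

```text
t: 3.15
tcp_pos: [0.5119, -0.2802, 0.0886]
eef_rot: [1.972, 2.437, 0.001]
ft_force: [1.5, 1.1, 1.1]
width: 0.0428
finger_force: 0.6
```

```bash
python3 - <<'E'
from h import *
s=get_state(); print(s["t"],s["tcp_pos"],s["joints"],s["ft_force"],s["torque"])
c=np.array([.490,-.1865]);r=.0955
b=c+r*np.array([np.cos(np.radians(-78)),np.sin(np.radians(-78))])
for k in range(5,61,5):
    th=np.radians(-78-k); p=c+r*np.array([np.cos(th),np.sin(th)])
    print(k,end=" "); rel((*p,.085),12-k,((*b,.085),12))
E
```

```text
3.15 [ 0.51186456 -0.280174    0.08857684] [ 0.66424691  0.46500972 -0.28316574  1.87046232  0.17332386  0.82312636
  0.50231326] [1.50504827 1.06543494 1.09532681] [ 0.17138089 -0.22770579 -0.02628235]
5 [0.0004, -0.0083, 0.0] [0.0, 0.0, 0.087]
10 [0.0015, -0.0166, 0.0] [0.0, 0.0, 0.175]
15 [0.0033, -0.0247, 0.0] [0.0, 0.0, 0.262]
20 [0.0058, -0.0327, 0.0] [0.0, 0.0, 0.349]
25 [0.0089, -0.0404, 0.0] [0.0, 0.0, 0.436]
30 [0.0128, -0.0478, 0.0] [0.0, 0.0, 0.524]
35 [0.0173, -0.0548, 0.0] [0.0, 0.0, 0.611]
40 [0.0223, -0.0614, 0.0] [0.0, 0.0, 0.698]
45 [0.028, -0.0675, 0.0] [0.0, 0.0, 0.785]
50 [0.0341, -0.0732, 0.0] [0.0, 0.0, 0.873]
55 [0.0407, -0.0782, 0.0] [0.0, 0.0, 0.96]
60 [0.0477, -0.0827, 0.0] [0.0, 0.0, 1.047]
```

>>> move_arm([
  [[0.0005,-0.008,0],[0,0,0.087]],
  [[0.0015,-0.0165,0],[0,0,0.175]],
  [[0.003,-0.025,0],[0,0,0.262]],
  [[0.006,-0.033,0],[0,0,0.349]],
  [[0.009,-0.04,0],[0,0,0.436]],
  [[0.013,-0.048,0],[0,0,0.524]],
  [[0.017,-0.055,0],[0,0,0.611]],
  [[0.017,-0.055,0],[0,0,0.611]],
  [[0.017,-0.055,0],[0,0,0.611]],
])

```text
t: 4.05
tcp_pos: [0.4546, -0.2758, 0.0879]
eef_rot: [2.611, 1.735, 0.002]
ft_force: [2.0, 0.2, 1.7]
width: 0.0427
finger_force: 1.1
```

>>> move_arm([
  [[0,-0.005,0],[0,0,0.052]],
  [[0.001,-0.01,0],[0,0,0.105]],
  [[0.001,-0.01,0],[0,0,0.105]],
  [[0.001,-0.01,0],[0,0,0.105]],
])

```text
t: 4.45
tcp_pos: [0.4459, -0.2717, 0.0876]
eef_rot: [2.699, 1.594, 0.003]
ft_force: [3.9, -1.7, 3.6]
width: 0.0426
finger_force: 2.1
```

```bash
python3 - <<'E'
from h import *
s=get_state(); print(s["t"],s["tcp_pos"],s["eef_rot"],s["ft_force"],s["torque"])
cv2.imwrite("pics/top2.png",cv2.resize(capture("top")[180:260,290:440],None,fx=5,fy=5,interpolation=2))
E
```

```text
4.45 [ 0.44587347 -0.2716721   0.08760759] [2.69944128 1.59392492 0.00305686] [ 3.90722852 -1.6579895   3.55941117] [-0.4081251  -0.77196772  0.0170919 ]
```

>>> move_arm([
  [[0,-0.005,0],[0,0,0.052]],
  [[0.001,-0.01,0],[0,0,0.105]],
  [[0.001,-0.01,0],[0,0,0.105]],
  [[0.001,-0.01,0],[0,0,0.105]],
])

```text
t: 4.9
tcp_pos: [0.4369, -0.2663, 0.0872]
eef_rot: [2.78, 1.449, 0.002]
ft_force: [4.3, -3.7, 2.2]
width: 0.0424
finger_force: 2.5
```

>>> move_arm([
  [[0,-0.005,0],[0,0,0.052]],
  [[0,-0.005,0],[0,0,0.052]],
  [[0,-0.005,0],[0,0,0.052]],
])

```text
t: 5.2
tcp_pos: [0.4349, -0.2643, 0.0873]
eef_rot: [2.813, 1.375, 0.007]
ft_force: [7.6, -5.8, -2.2]
width: 0.0428
finger_force: 4.8
```

>>> move_arm([
  [[0,-0.005,0],[0,0,0.03]],
  [[0,-0.005,0],[0,0,0.03]],
  [[0,-0.005,0],[0,0,0.03]],
])

```text
t: 5.5
tcp_pos: [0.435, -0.2636, 0.0877]
eef_rot: [2.826, 1.33, 0.018]
ft_force: [15.9, -11.1, -10.4]
width: 0.0428
finger_force: 9.5
```

>>> move_arm([
  [[0,-0.005,0],[0,0,0]],
  [[0,-0.005,0],[0,0,0]],
  [[0,-0.005,0],[0,0,0]],
])

```text
t: 5.8
tcp_pos: [0.4348, -0.2635, 0.0887]
eef_rot: [2.819, 1.325, 0.026]
ft_force: [22.1, -16.3, -18.5]
width: 0.0434
finger_force: 13.5
```

```bash
python3 - <<'E'
from h import *
s=get_state(); print(s["t"],s["tcp_pos"],s["joints"],s["ft_force"],s["torque"]); print(R.from_rotvec(s["eef_rot"]).as_matrix().round(3))
E
```

```text
5.8 [ 0.4348135  -0.26346224  0.08865543] [ 0.55960539  0.32106033 -0.11004198  2.07393335  0.05802545  0.71779177
 -0.27960067] [ 22.09695301 -16.25806783 -18.52934744] [-2.95622759 -4.00150527 -0.02601392]
[[ 0.638  0.769  0.027]
 [ 0.77  -0.638 -0.017]
 [ 0.004  0.031 -0.999]]
```

The lever is at its stop: force keeps rising with no movement. I'll back off and lift.

>>> move_arm([
  [[0,0.01,0],[0,0,0]],
  [[0,0.022,0],[0,0,0]],
  [[0,0.022,0],[0,0,0]],
  [[0,0.022,-0.03],[0,0,0]],
  [[0,0.022,-0.07],[0,0,0]],
  [[0,0.022,-0.12],[0,0,0]],
  [[0,0.022,-0.15],[0,0,0]],
  [[0,0.022,-0.15],[0,0,0]],
])

```text
t: 6.6
tcp_pos: [0.4416, -0.2696, 0.2404]
eef_rot: [2.837, 1.333, 0.005]
ft_force: [0.5, -1.0, -0.6]
width: 0.0425
finger_force: 0.0
```

```bash
python3 - <<'E'
from h import *
s=get_state(); print(s["t"],s["tcp_pos"],s["ft_force"]); print(R.from_rotvec(s["eef_rot"]).as_matrix().round(3))
# move to view above housing, then to cover
rel((.504,.2585,.20),-77)
cv2.imwrite("pics/top3.png",cv2.resize(capture("top")[180:260,290:440],None,fx=5,fy=5,interpolation=2))
E
```

```text
6.6 [ 0.44156472 -0.26956527  0.24039117] [ 0.52043684 -1.04780884 -0.61291816]
[[ 0.638  0.77   0.006]
 [ 0.77  -0.638 -0.005]
 [-0.     0.008 -1.   ]]
[0.4464, -0.2892, 0.038] [0.008, -0.002, 0.652]
```

View pics/top3.png

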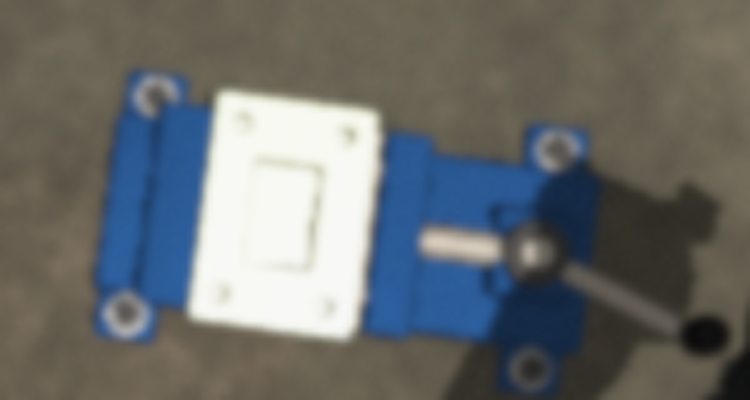

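The top view shows the lever swung to (705,333) in the crop, the gap closed and the housing against the fixed jaw. I'll look at the housing from the wrist on the way to the cover.

```bash
python3 - <<'E'
from h import *
rel((.513,-.05,.28),-98.5)
E
```

```text
[0.215, -0.0833, -0.043] [0.004, -0.001, 1.027]
```

>>> move_arm([
  [[0.215,-0.083,-0.043],[0.004,-0.001,1.027]],
  [[0.215,-0.083,-0.043],[0.004,-0.001,1.027]],
  [[0.215,-0.083,-0.043],[0.004,-0.001,1.027]],
  [[0.215,-0.083,-0.043],[0.004,-0.001,1.027]],
  [[0.215,-0.083,-0.043],[0.004,-0.001,1.027]],
  [[0.215,-0.083,-0.043],[0.004,-0.001,1.027]],
  [[0.215,-0.083,-0.043],[0.004,-0.001,1.027]],
  [[0.215,-0.083,-0.043],[0.004,-0.001,1.027]],
  [[0.215,-0.083,-0.043],[0.004,-0.001,1.027]],
  [[0.215,-0.083,-0.043],[0.004,-0.001,1.027]],
])

```text
t: 7.65
tcp_pos: [0.5119, -0.0505, 0.2764]
eef_rot: [-3.132, 0.231, 0.01]
ft_force: [-0.2, -0.1, -0.2]
width: 0.0428
finger_force: 0.0
```

```bash
python3 - <<'E'
from h import *
import pickle
s=get_state(); c=calibration("wrist"); im=capture("wrist"); print(s["t"],s["tcp_pos"],s["ft_force"])
cv2.imwrite("pics/w2.png",im); pickle.dump(c,open("w2.pkl","wb"))
P=R.from_rotvec(c["attitude"]).inv()
for h in [(.5628,-.0347),(.4707,-.0206),(.5541,-.0894),(.4636,-.0765)]:
    q=c["mtx"]@P.apply(np.array((*h,.075))-c["position"]); print(q[:2]/q[2])
cv2.imwrite("pics/w2c.png",cv2.resize(im[40:340,120:520],None,fx=2,fy=2,interpolation=2))
E
```

```text
7.65 [ 0.51186929 -0.05052255  0.27644522] [-0.22080789 -0.14194779 -0.21285921]
[294.54165435 129.42840865]
[295.82387059 220.70243042]
[352.00735089 130.04892865]
[349.93272192 219.64796584]
```

View pics/w2c.png

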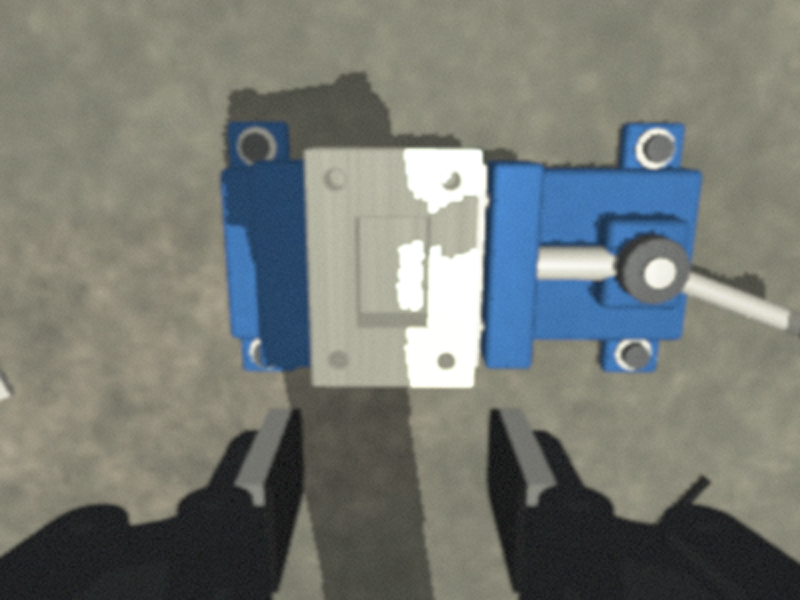

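Housing holes in the crop are (335,180), (338,360), (451,180) and (446,361). Next I'll locate them and move over the cover.

```bash
python3 - <<'E'
from h import *
import pickle
c=pickle.load(open("w2.pkl","rb")); H=[]
for x,y in [(335,180),(338,360),(451,180),(446,361)]: H.append(atz(ray(c,(120+(x+.5)/2-.5,40+(y+.5)/2-.5)),.075))
H=np.array(H); print(H.round(4),H.mean(0)); dx=H[0]-H[1]+H[2]-H[3]; dy=H[0]-H[2]+H[1]-H[3]
print(np.linalg.norm(dx)/2,np.linalg.norm(dy)/2,np.degrees([np.arctan2(dx[1],dx[0]),np.arctan2(dy[1],dy[0])]))
# top view of same (pics/top3)
T=calibration("top");G=np.array([atz(ray(T,(290+(x+.5)/5-.5,180+(y+.5)/5-.5)),.075) for x,y in [(243,121),(221,293),(348,134),(327,306)]]);print(G.mean(0)); dx=G[0]-G[1]+G[2]-G[3]; dy=G[0]-G[2]+G[1]-G[3]
print(np.degrees([np.arctan2(dx[1],dx[0]),np.arctan2(dy[1],dy[0])]))
rel((.504,.2585,.22),-77)
E
```

```text
[[ 0.5635 -0.0277  0.075 ]
 [ 0.4728 -0.0135  0.075 ]
 [ 0.5553 -0.083   0.075 ]
 [ 0.464  -0.069   0.075 ]] [ 0.51392925 -0.04829999  0.075     ]
0.09209183974667359 0.05606039401077307 [-8.80047214 81.29250461]
[ 0.51324012 -0.05137954  0.075     ]
[-8.25167154 82.06474296]
[-0.0535, -0.3045, 0.0574] [-0.001, 0.005, -0.375]
```

>>> move_arm([
  [[-0.0535,-0.3045,0.0574],[-0.001,0.005,-0.375]],
  [[-0.0535,-0.3045,0.0574],[-0.001,0.005,-0.375]],
  [[-0.0535,-0.3045,0.0574],[-0.001,0.005,-0.375]],
  [[-0.0535,-0.3045,0.0574],[-0.001,0.005,-0.375]],
  [[-0.0535,-0.3045,0.0574],[-0.001,0.005,-0.375]],
  [[-0.0535,-0.3045,0.0574],[-0.001,0.005,-0.375]],
  [[-0.0535,-0.3045,0.0574],[-0.001,0.005,-0.375]],
  [[-0.0535,-0.3045,0.0574],[-0.001,0.005,-0.375]],
  [[-0.0535,-0.3045,0.0574],[-0.001,0.005,-0.375]],
])

```text
t: 8.6
tcp_pos: [0.5064, 0.2565, 0.2211]
eef_rot: [3.119, 0.352, 0.004]
ft_force: [0.0, -1.2, 0.4]
width: 0.0429
finger_force: 0.0
```

```bash
python3 - <<'E'
from h import *
import pickle
s=get_state(); c=calibration("wrist"); im=capture("wrist"); print(s["t"],s["tcp_pos"],s["ft_force"])
pickle.dump(c,open("w3.pkl","wb"))
cv2.imwrite("pics/w3c.png",cv2.resize(im[40:340,120:520],None,fx=2,fy=2,interpolation=2))
E
```

```text
8.6 [0.50635508 0.25652969 0.22112267] [ 0.02700719 -1.23270349  0.37785139]
```

View pics/w3c.png

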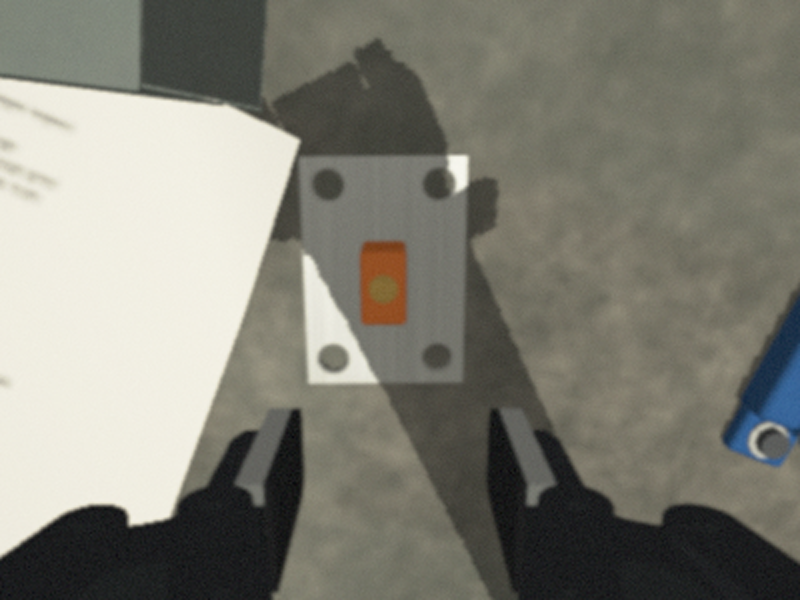

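Cover holes in the crop: (328,184), (333,358), (439,183), (437,356). The boss dot is at (383,289).

```bash
python3 - <<'E'
from h import *
import pickle
c=pickle.load(open("w3.pkl","rb")); f=lambda x,y:ray(c,(120+(x+.5)/2-.5,40+(y+.5)/2-.5))
H=np.array([atz(f(*p),.006) for p in [(328,184),(333,358),(439,183),(437,356)]])
print(H.round(4),H.mean(0)); dx=H[0]-H[1]+H[2]-H[3]; dy=H[0]-H[2]+H[1]-H[3]
print(np.linalg.norm(dx)/2,np.linalg.norm(dy)/2,np.degrees([np.arctan2(dx[1],dx[0]),np.arctan2(dy[1],dy[0])]))
print("boss",atz(f(383,289),.04))
T=calibration("top"); print(tri(f(383,289),ray(T,(205+94.5/3.4-.5,185+147.5/3.4-.5))))
for p in [(299,140),(205,430)]: print("paper",atz(f(*p),.078))
s=get_state(); R0=R.from_rotvec(s["eef_rot"]).as_matrix(); print(s["tcp_pos"],np.degrees(np.arctan2(R0[1,1],R0[0,1])))
rel((.504,.257,.08),-77); rel((.504,.257,.029),-77)
E
```

```text
[[0.5447 0.3001 0.006 ]
 [0.4547 0.2793 0.006 ]
 [0.5577 0.2457 0.006 ]
 [0.4684 0.2247 0.006 ]] [0.50636811 0.2624483  0.006     ]
0.09202670258194458 0.056061272654510115 [ 13.13360371 103.70571716]
boss [0.50568829 0.26245968 0.04      ]
(array([0.50460983, 0.2611932 , 0.03167821]), np.float64(0.0012457904046870817))
paper [0.56502257 0.30876557 0.078     ]
paper [0.43473319 0.32629564 0.078     ]
[0.50691876 0.25553161 0.22138405] -77.24741023240077
[-0.0029, -0.0025, 0.1414] [0.003, -0.003, -0.004]
[-0.0031, -0.0026, 0.1924] [0.003, -0.003, -0.004]
```

>>> move_arm([
  [[-0.001,-0.006,0.05],[0.003,-0.003,0]],
  [[-0.001,-0.006,0.1],[0.003,-0.003,0]],
  [[-0.001,-0.006,0.14],[0.003,-0.003,0]],
  [[-0.001,-0.006,0.16],[0.003,-0.003,0]],
  [[-0.001,-0.006,0.175],[0.003,-0.003,0]],
  [[-0.001,-0.006,0.19],[0.003,-0.003,0]],
  [[-0.001,-0.006,0.191],[0.003,-0.003,0]],
  [[-0.001,-0.006,0.191],[0.003,-0.003,0]],
])

```text
t: 9.45
tcp_pos: [0.5053, 0.264, 0.0312]
eef_rot: [-3.119, -0.353, -0.002]
ft_force: [1.0, 1.1, 0.6]
width: 0.0425
finger_force: 0.0
```

```bash
python3 - <<'E'
from h import *
s=get_state(); R0=R.from_rotvec(s["eef_rot"]).as_matrix(); print(s["tcp_pos"],s["ft_force"],R0.round(4),np.degrees(np.arctan2(R0[1,1],R0[0,1])))
rel((.505,.2605,.029),-76.7)
E
```

```text
[0.50528175 0.2639586  0.03124857] [0.95235525 1.09431949 0.60189565] [[ 0.9748  0.2232  0.0013]
 [ 0.2232 -0.9748  0.0025]
 [ 0.0018 -0.0022 -1.    ]] -77.10379053292482
[-0.0011, 0.0033, 0.0022] [-0.002, -0.002, -0.007]
```

>>> move_arm([
  [[-0.0005,0.002,0.001],[0,0,0]],
  [[-0.0005,0.002,0.001],[0,0,0]],
  [[-0.0005,0.002,0.001],[0,0,0]],
  [[-0.0005,0.002,0.001],[0,0,0]],
  [[-0.0005,0.002,0.001],[0,0,0]],
  [[-0.0005,0.002,0.001],[0,0,0]],
  [[-0.0005,0.002,0.001],[0,0,0]],
  [[-0.0005,0.002,0.001],[0,0,0]],
], jaw=1.0)

```text
t: 10.25
tcp_pos: [0.5057, 0.2624, 0.0311]
eef_rot: [-3.119, -0.353, -0.005]
ft_force: [-0.1, -1.4, 6.2]
width: 0.0209
finger_force: 62.0
```

```bash
python3 - <<'E'
from h import *
p=[]
for i in range(4):
    s=get_state(); p.append(s["tcp_pos"]); capture("top")
R0=R.from_rotvec(s["eef_rot"]).as_matrix(); print(np.array(p).round(4),s["ft_force"],s["width"],s["finger_force"],np.degrees(np.arctan2(R0[1,1],R0[0,1])))
E
```

```text
[[0.5057 0.2624 0.0311]
 [0.5057 0.2624 0.0311]
 [0.5057 0.2624 0.0311]
 [0.5057 0.2623 0.0311]] [ 0.20657503 -1.3099461   6.41001466] 0.020916659030342982 61.98838949203491 -77.07439857255588
```

>>> move_arm([
  [[0,0,-0.01],[0,0,0]],
  [[0,0,-0.03],[0,0,0]],
  [[0,0,-0.06],[0,0,0]],
  [[0,0,-0.09],[0,0,0]],
  [[0,0,-0.12],[0,0,0]],
  [[0,0,-0.14],[0,0,0]],
  [[0,0,-0.14],[0,0,0]],
  [[0,0,-0.14],[0,0,0]],
])

```text
t: 11.25
tcp_pos: [0.5035, 0.2613, 0.1688]
eef_rot: [-3.12, -0.354, 0.002]
ft_force: [-0.1, -1.0, -4.3]
width: 0.0211
finger_force: 60.7
```

```bash
python3 - <<'E'
from h import *
s=get_state();print(s["tcp_pos"],s["ft_force"],s["width"],s["finger_force"]); rel((.5135,-.0485,.165),-98.75)
E
```

```text
[0.50346729 0.26132448 0.16878846] [-0.12095885 -1.02760276 -4.25254652] 0.02114269262229739 60.704859495162964
[-0.0596, 0.3042, 0.0033] [-0.002, 0.001, 0.379]
```

Moving smoothly over the housing.

>>> move_arm([
  [[-0.003,0.015,0],[0,0,0.02]],
  [[-0.009,0.045,0],[0,0,0.06]],
  [[-0.017,0.085,0],[0,0,0.11]],
  [[-0.025,0.13,0],[0,0,0.16]],
  [[-0.034,0.175,0.001],[0,0,0.22]],
  [[-0.043,0.22,0.002],[0,0,0.28]],
  [[-0.051,0.26,0.003],[0,0,0.33]],
  [[-0.057,0.29,0.003],[0,0,0.37]],
  [[-0.0596,0.304,0.003],[-0.002,0.001,0.379]],
  [[-0.0596,0.304,0.003],[-0.002,0.001,0.379]],
])

```text
t: 12.25
tcp_pos: [0.5127, -0.0513, 0.1644]
eef_rot: [3.131, -0.249, -0.003]
ft_force: [0.3, -0.2, -3.3]
width: 0.0209
finger_force: 60.6
```

>>> move_arm([
  [[0,0,0],[0,0,0]],
  [[0,0,0],[0,0,0]],
  [[0,0,0],[0,0,0]],
])

```text
t: 12.55
tcp_pos: [0.5144, -0.0452, 0.1659]
eef_rot: [-3.131, 0.234, -0.002]
ft_force: [0.6, -0.3, -3.6]
width: 0.0211
finger_force: 60.6
```

```bash
python3 - <<'E'
from h import *
s=get_state();print(s["t"],s["tcp_pos"],s["ft_force"],s["width"],s["finger_force"]); rel((.5135,-.0485,.123),-98.75)
print(R.from_rotvec(s["eef_rot"]).as_matrix().round(4))
E
```

```text
12.55 [ 0.51441901 -0.04523941  0.16586993] [ 0.55679648 -0.25622387 -3.58274428] 0.021126972687656016 60.55365800857544
[-0.0005, 0.0034, 0.0429] [-0.002, -0.001, 0.004]
[[ 9.889e-01 -1.484e-01  1.100e-03]
 [-1.484e-01 -9.889e-01  1.400e-03]
 [ 9.000e-04 -1.500e-03 -1.000e+00]]
```

>>> move_arm([
  [[0,0.001,0.01],[0,0,0]],
  [[0,0.002,0.02],[0,0,0]],
  [[0,0.003,0.03],[0,0,0]],
  [[0,0.003,0.037],[0,0,0]],
  [[0,0.003,0.041],[0,0,0.004]],
  [[0,0.003,0.041],[0,0,0.004]],
  [[0,0.003,0.041],[0,0,0.004]],
  [[0,0.003,0.041],[0,0,0.004]],
  [[0,0.003,0.041],[0,0,0.004]],
])

```text
t: 13.45
tcp_pos: [0.5145, -0.0508, 0.1254]
eef_rot: [-3.131, 0.247, -0.004]
ft_force: [-0.2, -0.4, -4.0]
width: 0.0212
finger_force: 60.6
```

```bash
python3 - <<'E'
from h import *
s=get_state();print(s["t"],s["tcp_pos"],s["ft_force"]); rel((.5135,-.0485,.123),-98.75)
c=calibration("wrist"); a=capture("wrist")[40:340,180:460]; b=capture("top")[185:265,310:400];S=capture("side")[160:240,300:380]
cv2.imwrite("pics/w4t.png",a)
o=np.zeros((600,800,3),np.uint8); o[:,:400]=cv2.resize(a,(400,428),interpolation=2)[:0].sum() if 0 else 0
o[:428,:400]=cv2.resize(a,(400,428),interpolation=2); o[:356,400:]=cv2.resize(b,(400,356),interpolation=2); o[360:600,400:640]=cv2.resize(S,(240,240),interpolation=2)
cv2.imwrite("pics/f4.png",o)
E
```

```text
13.45 [ 0.51446746 -0.05080037  0.12543835] [-0.22541001 -0.43658906 -4.01158048]
[-0.0013, -0.0021, 0.0024] [-0.001, -0.002, -0.004]
```

View pics/f4.png

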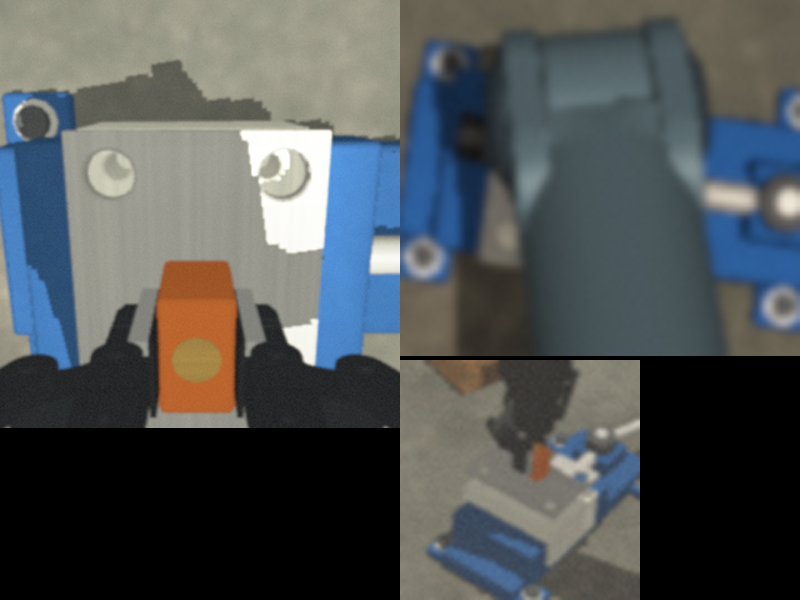

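The wrist view shows the cover's far holes at about (110,172) and (284,172), with threaded holes visible through them. I'll enlarge that for a parallax-corrected check.

```bash
python3 - <<'E'
import cv2,numpy as np
a=cv2.imread("pics/w4t.png"); l=a[95:145,55:105]; r=a[95:145,173:223]
f=lambda q:cv2.resize(cv2.convertScaleAbs(q,alpha=1.0),None,fx=8,fy=8,interpolation=2)
cv2.imwrite("pics/w5.png",np.hstack([f(l),f(r)]))
E
```

```text
(no output)
```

View pics/w5.png

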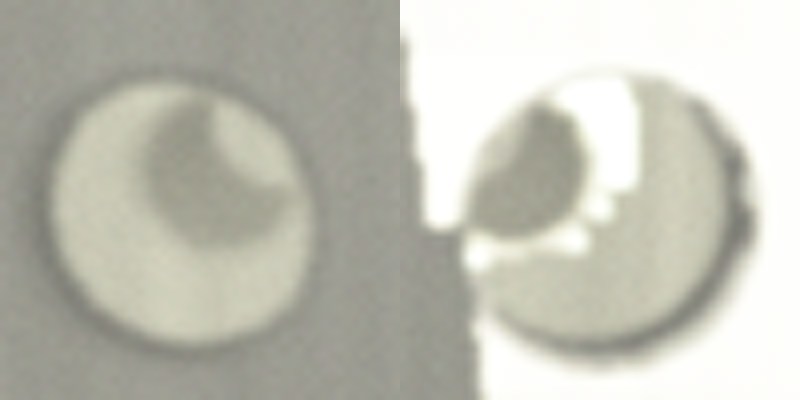

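```bash
python3 - <<'E'
from h import *
c=calibration("wrist"); f=lambda x,y,o:ray(c,(180+o+(x+.5)/8-.5,135+(y+.5)/8-.5))
z=get_state()["tcp_pos"][2]-.0311+.006
CL,CR=atz(f(180,212,55),z),atz(f(205,212,173),z); HL,HR=atz(f(223,173,55),.075),atz(f(113,165,173),.075)
print(CL,CR,np.linalg.norm(CL-CR),HL,HR,np.linalg.norm(HL-HR))
for d in(HL-CL,HR-CR,(HL-CL+HR-CR)/2): print("tool",totool(d).round(4))
print(get_state()["t"],get_state()["tcp_pos"])
E
```

```text
[ 0.56459599 -0.02970781  0.10015175] [ 0.55595141 -0.08441609  0.10015175] 0.05538704304333846 [ 0.56355471 -0.02791456  0.075     ] [ 0.55544045 -0.08266364  0.075     ] 0.055347119168079224
tool [-0.0014 -0.0016  0.0252]
tool [-0.0008 -0.0016  0.0252]
tool [-0.0011 -0.0016  0.0252]
13.6 [ 0.51421822 -0.05081378  0.12525175]
```

Both checks agree: shift about (-1.2, -1.8) mm in tool axes, and 3 mm down.

>>> move_arm([
  [[-0.001,-0.001,0.001],[0,0,0]],
  [[-0.0012,-0.0018,0.003],[0,0,-0.003]],
  [[-0.0012,-0.0018,0.003],[0,0,-0.003]],
  [[-0.0012,-0.0018,0.003],[0,0,-0.003]],
  [[-0.0012,-0.0018,0.003],[0,0,-0.003]],
  [[-0.0012,-0.0018,0.003],[0,0,-0.003]],
  [[-0.0012,-0.0018,0.003],[0,0,-0.003]],
  [[-0.0012,-0.0018,0.003],[0,0,-0.003]],
])

```text
t: 14.4
tcp_pos: [0.5131, -0.0488, 0.122]
eef_rot: [-3.132, 0.242, -0.002]
ft_force: [0.3, 0.5, -3.2]
width: 0.0211
finger_force: 60.6
```

```bash
python3 - <<'E'
from h import *
for i in range(3): capture("top")
s=get_state();print(s["t"],s["tcp_pos"],np.abs(s["dq"]).max(),s["ft_force"],s["finger_force"]); rel((.5135,-.0485,.122),-98.75)
E
```

```text
14.55 [ 0.5130695  -0.04881796  0.12192786] 0.00166076490645653 [-0.70944587 -0.31174669 -3.55831346] 60.60425162315369
[0.0004, -0.0004, -0.0001] [-0.001, -0.001, -0.002]
```

```bash
python3 -c "
from bench import *
print(ticket.sign_off())"
```

```text
the job is handed in; nothing more can be done
None
```

I handed the job in with the lever at its stop and the cover held level about 16 mm above the housing. By my last measurement and correction its holes sit within about 1 mm of the threaded holes; the sign-off gave no verdict.

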